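# Open the flask reader with a screwdriver and hold the flask down in its sprung ring

### The job

Lever the reader's hinged cover up with the screwdriver blade through the slot under its front edge, swing it fully open, and lay the screwdriver back down on the worktop. Then set the round flask upright into the sprung ring inside the reader and press it gently down through most of the ring's spring travel (no hard shove against the stop), and finish while still pressing it down and holding it there. Leave the conical flask, the jar and the metal weight where they stand.

Things in the scene. Friction and masses are not known exactly. Their poses are not given: they have to be found in the camera images.
- reader: White box fixed to the worktop, 120 (x) x 130 (y) x 60 mm high to its rim, shut by a flat grey cover. Origin: centre of underside; -x is the front, facing the robot within 0.25 rad; z up. Under the cover a deck at z = 46 mm, walled by an 8 mm thick rim up to z = 60, with a central round opening 84 mm wide down to z = 14, in which the sprung ring stands.
- slot (a point): Centre of the mouth of the pry slot, on the reader's front face: a notch through the front rim 40 mm wide and 14 mm high, from the deck (z = 46 mm) to the shut cover's underside (z = 60). Axes as the reader. A blade pushed in along +x lies under the cover; 20 to 25 mm in from the face is right (the ring, top at z = 50 mm, begins 28 mm in).
- cover_hinge (a point): A point on the cover's hinge axis, at the middle of the reader's rear edge: 60 mm behind the reader's centre, 62 mm above the worktop. The axis runs along the reader's y.
- cover_edge (a point): Middle of the cover's front edge, on its underside; 120 mm from the hinge axis. It moves with the cover.
- cover (a joint): Cover angle in rad: 0 shut (flat), grows as its front edge swings up and over to the rear, 1.95 fully open against its stop. Grey plate 120 x 130 x 5 mm, 60 g. No latch; free hinge with slight friction: falls shut when let go before vertical (1.57), falls open beyond it.
- cradle_ring (a joint): How far the sprung ring is pressed down, in m: 0 at rest, 0.016 at the bottom stop. Spring upward: 3 N at rest, 12.6 N at the bottom, so it carries the flask without sinking.
- ring_center (a point): Centre of the sprung ring, on the reader's vertical centre line: a round steel wire ring, wire 8 mm thick, inner diameter 48 mm, outer 64 mm. This centre is 46 mm above the worktop at rest and sinks as the ring is pressed.
- round_flask: Loose closed white plastic flask with a ball body, 90 to 160 g, 112 mm high. Origin: centre of underside; z up its axis. Flat foot 36 mm wide; ball 66 mm wide, centred 28 mm up; neck 24 mm in diameter from 58 to 108 mm; lip 29 mm wide above that. Seated in the ring, the ball rests on the wire and the origin lies 3 to 4 mm below ring_center.
- flask_neck (a point): On the round flask's axis, 86 mm above its underside: where to grip the neck from above.
- screwdriver: Loose flat screwdriver lying on the worktop, 202 mm long, 90 g. Its length is its own y axis; the blade points to -y, handle to +y. Handle a round bar 25 mm thick, y = 6 to 101 mm; shaft 6 mm thick, y = -93 to 6 mm. Origin: under the axis, which lies 12 mm up its own z. The handle can roll.
- screwdriver_grip (a point): On the screwdriver's axis in the handle, 128 mm behind the tip: a good place to grip. Lies about 12 mm above the worktop. Same axes as the screwdriver.
- screwdriver_tip (a point): End of the blade, on the axis.
- conical_flask: Loose white plastic conical flask to leave alone, 68 mm wide at the foot, neck 24 mm, 102 mm high. Origin: centre of its underside. It stands beside the round flask; which of the two is left or right changes.
- sample_jar: Loose screw jar to leave alone, 64 mm wide, 71 mm high. Origin: centre of its underside.
- weight_500: Loose metal balance weight to leave alone, 38 mm wide, 58 mm high. Origin: centre of its underside.
There are look-alikes about, which are no part of the job. Leave any green look-alike of the round_flask alone.

How it is judged (in metres and radians):
On the way, in this order (a step that is already met when the one before it is completed fails the run):
1. The screwdriver lifts the cover (value of joint cover between 0.3 and 1.5 rad and contact force between screwdriver and reader above 0.05 N), for 0.1 s.
2. The cover stands open (value of joint cover above 1.75 rad), for 0.2 s.
3. The screwdriver is laid down on the worktop and let go (height (world z) of screwdriver_grip below 0.022 m and height (world z) of screwdriver_tip below 0.035 m and contact force between each of the fingers, the arm and screwdriver below 0.2 N), for 0.2 s.
4. The round flask sits upright in the ring (horizontal distance between round_flask and ring_center below 0.006 m and z of round_flask in the frame of ring_center below 0.003 m and angle between round_flask's own z axis and vertical below 0.15 rad), for 0.1 s.
At the end, for the whole second after the job is handed in: For the last second the robot presses the round flask (over 3 N), itself off the reader; flask seated within 6 mm of ring centre, tilt under 0.15 rad, at rest; ring down over 10 of 16 mm; cover beyond 1.75 rad; screwdriver released, at rest on the worktop (all of step 3 and all of step 4 and z of round_flask in the frame of ring_center above -0.01 m and value of joint cradle_ring above 0.01 m and contact force between round_flask and reader above 4 N and contact force between the fingers and round_flask above 3 N and contact force between each of the fingers, the arm and reader below 0.5 N and linear speed of round_flask below 0.01 m/s and value of joint cover above 1.75 rad and linear speed of screwdriver below 0.02 m/s); the arm keeps its last pose, push and grip.
It fails at once if The flask is shoved hard into the reader (over 40 N) (contact force between round_flask and reader above 40 N).
It fails at once if The conical flask is moved more than 30 mm or tipped (distance of conical_flask from where it was at the start of the episode above 0.03 m or angle between conical_flask's own z axis and vertical above 0.4 rad).
It fails at once if The jar is moved more than 30 mm or tipped (distance of sample_jar from where it was at the start of the episode above 0.03 m or angle between sample_jar's own z axis and vertical above 0.4 rad).
It fails at once if The weight is moved more than 30 mm or tipped (distance of weight_500 from where it was at the start of the episode above 0.03 m or angle between weight_500's own z axis and vertical above 0.4 rad).
It also fails if it takes over 72 s, if anything falls off the work surface, if the arm or the gripper's body presses on something with over 40 N, if the wrist force passes 120 N, or if a joint passes its speed limit or range.

### The arm

A 6-joint arm with a two-finger parallel gripper is mounted at the origin on a cart in front of the work surface, level with it; the furniture and walls round the work are solid. World frame = base frame: x ahead of the robot, y to its left, z up, the work surface at z = 0. Lengths are in m, angles in degrees, forces in N, time in s.
With the tool pointing down it reaches from about 0.4 to 0.825 m from the base axis. Payload 7 kg.
Tool frame: the origin (TCP) lies on the centre line of the jaws, within the pads' length; the fingertips stand 19 mm ahead of it and the grasp point (between the pads) is the TCP (r.tip_extent is the distance from the TCP to the fingertips, in m); z points along the fingers, y is the line along which they close (so a half turn about z gives the same grasp; the last joint's range is limited). The gripper opens to 88 mm and grips with 3 to 60 N. Pads are 19 mm wide; open, the fingers measure 130 mm over their backs; the gripper's body (78 mm by 193 mm) begins 47 mm behind the grasp point.
Start: joints at [81.538, 20.546, 0.682, 0, -70.136, -16.507], TCP at [0.285, 0.612, 0.246] pointing down, gripper open.
Joint ranges: [-176.03, 176.03], [-82.01, 121.73], [-58.28, 71.71], [-173.87, 95.51], [-174.79, -0.11], [-173.66, 173.66]. Speed limits (degrees/s): [136.94, 136.94, 172.46, 180, 180, 180].

### API

Orientations are given as [roll, pitch, yaw] about the fixed x, y, z axes, in that order (R = Rz(yaw) Ry(pitch) Rx(roll)).
In Python, from plant import r gives the robot as it stands. The module is installed in compiled form; this text tells all that it offers.
- The arm moves only by the tool jog_arm, never from a script. Its argument "deltas" is a list that holds one entry, the list of rows, each a list of 5 numbers: the opening, from -1 (shut) to 1 (fully open), then the shift along the world's x, y, z in cm, then the turn about the world's z in rad. In form: [[[claw, dx, dy, dz, turn], ...]]. A call has 1 to 8 rows; each row shifts and turns the commanded pose from where the row before left it; what a row does not reach is not made up. A row lasts 1/8 s, in which the tool goes at most 62.5 mm and 10.7 degrees, less where a joint would pass 70% of its speed; a pose out of reach is approached as far as the arm can. A call with a gripper value outside its range is refused whole. The fingers move at their own pace and stop on an object; "force" is the grip in N (left out, the last holds). Time passes only in rows, so rows that do not move let the fingers close. It gives the time, the measured TCP pose, the force, the opening and the grip force at its end, in the units of the state.
- r.get_state(): the state, without advancing time (a new reading comes with each control period).
- r.capture(name): name is "scene" or "side" or "wrist"; returns the picture (384x512x3 uint8, blue, green, red); there is no depth.
- r.camera_info(name): a dict with "fx", "fy", "cx", "cy" (pixels), "view" (4x4, takes a point from world to camera coordinates). Camera axes: x right, y up, looking along -z (the intrinsics and any distortion apply to the point x, -y, -z); pixel columns grow to the right and rows downward; lengths in m; the calibration is good to about 2 mm. A picture is of the moment at which its call begins: read the wrist's pose just before it. camera_info takes no time and is no camera call; for the wrist camera it gives the pose at the moment of the call.
- r.close_job(): hands the job in; it is judged then, once.
The state is a dict: "time_s": time; "joints": joint angles; "qd": joint speeds; "joint_torque": joint torques, N m; "tcp_pos": TCP position; "eef_rot": TCP orientation; "contact_force": force on the tool from outside, world axes, zero at the start; "moment": the same for the moment, N m; "gripper_width": finger opening in m; "gripper_force": force on a finger pad.
Only numpy, scipy, OpenCV 4.12 (cv2) and the standard library are available. Lean on these libraries where they do the work, as an engineer would, in place of code of your own. Each camera call takes 0.05 s, during which the arm holds its last target. There are 200 camera calls.

## Working session

There is one attempt and no reset: what is moved stays moved. The work goes in short steps, Python scripts to look and compute and a tool call to move; the robot and the scene stay as the last step left them, time stands still between calls to the robot, and variables do not carry over. Pictures are saved under pics/ and viewed, at most 10 in all, crops included, and the job is handed in when it is done.

Besides the shell and the picture viewer there is one more tool, called as name(argument=value, ...) on one line, values as JSON. jog_arm: Moves the arm, as the interface text tells. Its arguments: {"type":"object","properties":{"deltas":{"type":"array"},"force":{"type":"number"}},"required":["deltas"]}

```bash
mkdir -p pics; cat > h.py <<'E'
import numpy as np, cv2
from plant import r
def ray(n,u,v,ci=None):
    ci=ci or r.camera_info(n); V=np.array(ci["view"]); R=V[:3,:3]; t=V[:3,3]
    d=R.T@np.array([(u-ci["cx"])/ci["fx"],-(v-ci["cy"])/ci["fy"],-1.0]); return -R.T@t,d
def onz(n,u,v,z,ci=None):
    c,d=ray(n,u,v,ci); return c+d*(z-c[2])/d[2]
def proj(n,p,ci=None):
    ci=ci or r.camera_info(n); V=np.array(ci["view"]); q=V[:3,:3]@np.array(p)+V[:3,3]
    return ci["cx"]+ci["fx"]*q[0]/-q[2], ci["cy"]+ci["fy"]*-q[1]/-q[2]
E
python3 - <<'E'
from h import *
print(r.get_state())
for n in("scene","side"):
    ci=r.camera_info(n); print({k:v for k,v in ci.items()}); 
    cv2.imwrite(f"pics/{n}0.png",cv2.resize(r.capture(n),(800,600),interpolation=cv2.INTER_CUBIC))
E
```

```text
{'time_s': 0.0, 'joints': array([ 8.15389942e+01,  2.05926470e+01,  6.33572965e-01, -2.12446614e-02,
       -7.01369262e+01, -1.65068026e+01]), 'qd': array([-0.06070005, -0.01681033,  0.03627613, -0.00159655, -0.0732491 ,
        0.03297232]), 'joint_torque': array([-3.92526545e-04, -5.82717705e+01,  2.93058264e+01,  6.99741304e+00,
        6.99909084e-03, -1.47222440e-04]), 'tcp_pos': array([0.28474526, 0.61148335, 0.24460393]), 'eef_rot': array([ 1.79902281e+02, -8.13117590e-03, -2.49750366e+01]), 'contact_force': array([-0.19924577, -0.48435885,  0.14229678]), 'moment': array([-0.01124358, -0.02843844, -0.0026601 ]), 'gripper_force': 0.0, 'gripper_width': 0.0876930018689984}
{'fx': 446.6570533393022, 'fy': 446.6570533393022, 'cx': 251.01061122101152, 'cy': 197.70017078572027, 'view': array([[ 0.86752116, -0.49737519,  0.00499543, -0.44231305],
       [ 0.22556987,  0.40234998,  0.88726136, -0.22495542],
       [-0.4433117 , -0.76859119,  0.46123998, -1.36165244],
       [ 0.        ,  0.        ,  0.        ,  1.        ]])}
{'fx': 360.80132175325485, 'fy': 360.80132175325485, 'cx': 259.5151625200933, 'cy': 190.6378060532613, 'view': array([[ 0.93883686, -0.3436328 ,  0.02240207, -0.50241182],
       [ 0.1124128 ,  0.36731259,  0.92327938, -0.13979287],
       [-0.32549764, -0.86429044,  0.38347533, -1.04750354],
       [ 0.        ,  0.        ,  0.        ,  1.        ]])}
```

View pics/scene0.png

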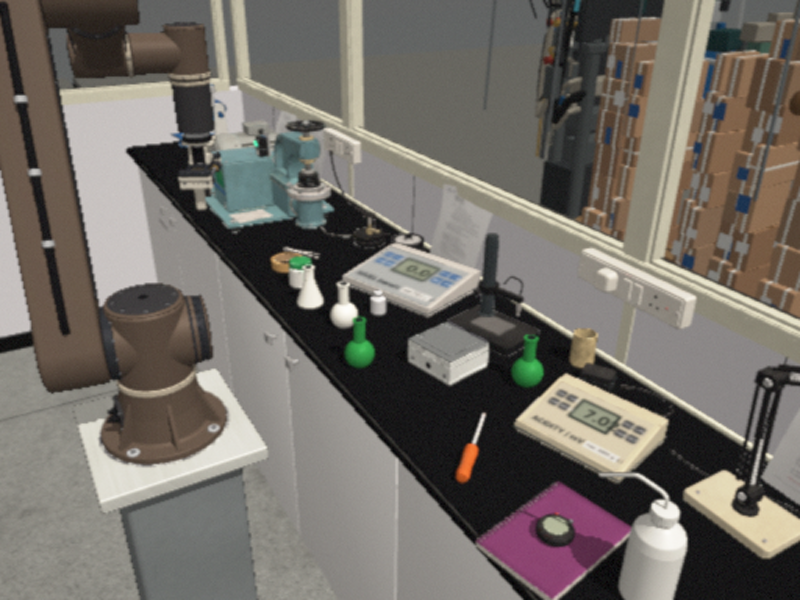

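View pics/side0.png

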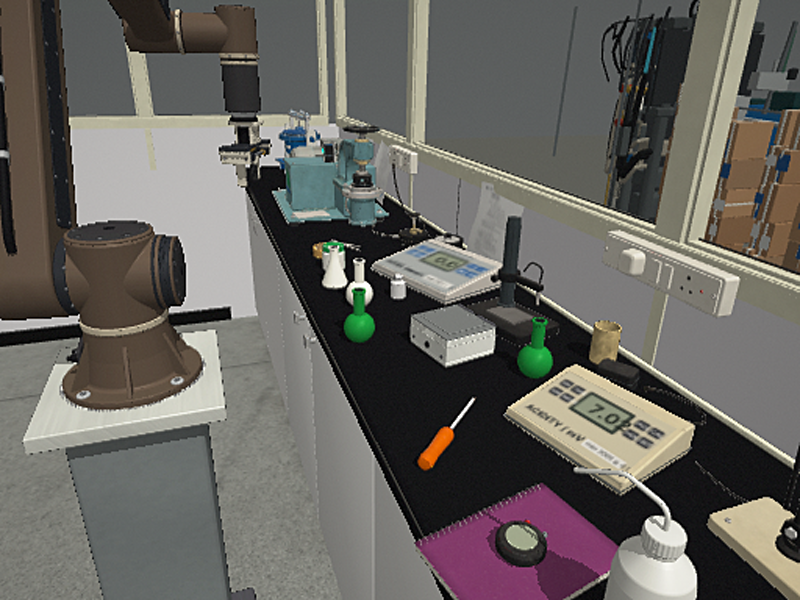

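The scene picture shows the closed reader at (448,352), the orange screwdriver with its handle end at (463,478) and blade tip at (484,415), and the weight at (378,302). There are four flasks:
- white round flask at (344,312)
- white conical flask at (309,290)
- green round look-alikes at (359,350) and (527,370)

The white ball with a neck at (344,312) fits the description of the round flask. I'll confirm it in an enlarged crop.

```bash
python3 - <<'E'
from h import *
np.set_printoptions(precision=4,suppress=True)
S=1.5625
for nm,n,u,v,z in [("sd hend","scene",463,478,.012),("sd tip","scene",484,415,.012),("sd hend","side",424,466,.012),("sd tip","side",474,399,.012),("rf foot","scene",344,325,.0),("rf ball","scene",344,315,.028),("rf ball","side",360,293,.028),("con","scene",309,302,0),("weight","scene",378,311,0),("jar","scene",298,282,0),("green","scene",359,353,.028)]:
    print(nm,n,onz(n,u/S,v/S,z))
a=r.capture("scene");b=r.capture("side")
np.save("a.npy",a);np.save("b.npy",b)
c1=cv2.resize(a[170:320,190:350],(800,750),interpolation=cv2.INTER_CUBIC)
A=cv2.resize(a[175:315,180:355],(800,640),interpolation=cv2.INTER_CUBIC)[:600]
B=cv2.resize(b[150:305,195:330],(523,600),interpolation=cv2.INTER_CUBIC)
cv2.imwrite("pics/c1.png",A);cv2.imwrite("pics/c2.png",B)
E
```

```text
sd hend scene [ 0.4078 -0.4248  0.012 ]
sd tip scene [ 0.5493 -0.2943  0.012 ]
sd hend side [ 0.4064 -0.4279  0.012 ]
sd tip side [ 0.5533 -0.2927  0.012 ]
rf foot scene [0.4819 0.1903 0.    ]
rf ball scene [0.4825 0.1898 0.028 ]
rf ball side [0.488  0.1929 0.028 ]
con scene [0.4575 0.3477 0.    ]
weight scene [0.5909 0.2145 0.    ]
jar scene [0.4806 0.4756 0.    ]
green scene [0.4316 0.0121 0.028 ]
```

View pics/c1.png

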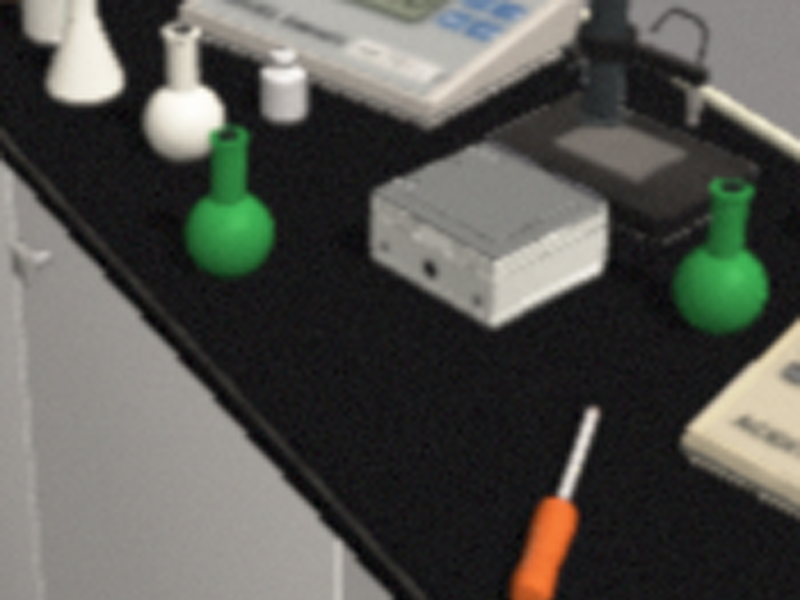

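View pics/c2.png

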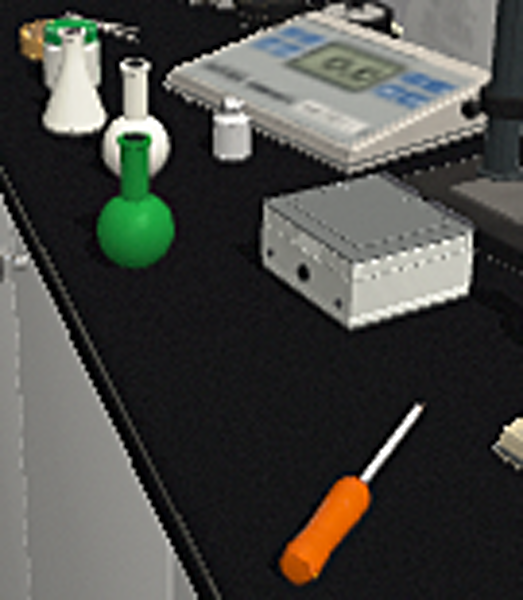

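The crops confirm it: the white ball flask is at c1 (183,120), the conical flask stands behind it at (85,60), and the green balls are the look-alikes. The reader's front face, with the slot under the cover near (435,243), faces the robot. Next I'll fit the poses.

```bash
python3 - <<'E'
from h import *
from scipy.optimize import least_squares
np.set_printoptions(precision=4,suppress=True)
a=np.load("a.npy");b=np.load("b.npy")
C={n:r.camera_info(n) for n in("scene","side")}
fs=lambda u,v:("scene",180+u/4.571,175+v/4.571)
fd=lambda u,v:("side",195+u/3.874,150+v/3.871)
X,Y=.06,.065
obs=[((-X,Y,0),fs(371,262)),((-X,-Y,0),fs(492,327)),((X,-Y,0),fs(606,272)),((-X,Y,.065),fs(371,193)),((-X,-Y,.065),fs(492,255)),((X,-Y,.065),fs(607,207)),((X,Y,.065),fs(488,145)),
((-X,Y,0),fd(262,256)),((-X,-Y,0),fd(350,328)),((X,-Y,0),fd(470,295)),((-X,Y,.065),fd(263,202)),((-X,-Y,.065),fd(350,264)),((X,-Y,.065),fd(472,227)),((X,Y,.065),fd(380,172))]
def res(p,which=("scene","side")):
    c,s=np.cos(p[2]),np.sin(p[2]);o=[]
    for q,(n,u,v) in obs:
        if n in which:
            w=(p[0]+c*q[0]-s*q[1],p[1]+s*q[0]+c*q[1],q[2]); P=proj(n,w,C[n]); o+=[P[0]-u,P[1]-v]
    return np.array(o)
for w in (("scene",),("side",),("scene","side")):
    f=least_squares(res,[.65,-.05,0],args=(w,)); print("reader",w,f.x,np.sqrt(np.mean(f.fun**2)))
for n,im in(("scene",a),("side",b)):
    hsv=cv2.cvtColor(im,cv2.COLOR_BGR2HSV)
    m=cv2.inRange(hsv,(5,150,90),(16,255,255)); k,l,st,ce=cv2.connectedComponentsWithStats(m)
    i=1+np.argmax(st[1:,4]); ys,xs=np.nonzero(l==i)
    W=np.array([onz(n,x,y,.014,C[n])[:2] for x,y in zip(xs,ys)]); cen=W.mean(0)
    ev,E=np.linalg.eigh(np.cov((W-cen).T)); d=E[:,1]*np.sign(E[0,1]); t=(W-cen)@d
    print("handle",n,st[i],cen,np.degrees(np.arctan2(d[1],d[0])),"ext",t.min(),t.max())
    g=im.min(2).copy(); 
    print(onz(n,*( (180+592/4.571,175+408/4.571) if n=="scene" else (195+421/3.874,150+405/3.871)),.012,C[n]),"tip")
# round flask: lip top centre
for (n,u,v),z in [(fs(182,28),.112),(fs(183,120),.028),(fd(135,64),.112),(fd(137,147),.028)]: print("rf",n,onz(n,u,v,z,C[n]))
for (n,u,v),z in [(fs(285,116),0),(fd(233,155),0)]: print("weight",n,onz(n,u,v,z,C[n]))
for (n,u,v),z in [(fs(85,92),0),(fd(74,123),0)]: print("con",n,onz(n,u,v,z,C[n]))
for (n,u,v),z in [(fs(229,132),.112),(fd(133,138),.112)]: print("green",n,onz(n,u,v,z,C[n]))
E
```

```text
reader ('scene',) [ 0.6002 -0.0908  0.1882] 0.8000473935615392
reader ('side',) [ 0.6042 -0.0861  0.1852] 1.0203556450110578
reader ('scene', 'side') [ 0.6024 -0.0886  0.1866] 0.9762555816750457
handle scene [292 284  15  25 222] [ 0.4362 -0.3952] 43.30325977046203 ext -0.053278411859798945 0.053685655037812315
[ 0.5528 -0.2883  0.012 ] tip
handle side [267 273  24  28 298] [ 0.4381 -0.3955] 44.16191793946094 ext -0.053362986381836154 0.05668437440689933
[ 0.5557 -0.2897  0.012 ] tip
rf scene [0.4858 0.1942 0.112 ]
rf scene [0.4833 0.1926 0.028 ]
rf side [0.4863 0.1919 0.112 ]
rf side [0.4866 0.1886 0.028 ]
weight scene [0.5868 0.2036 0.    ]
weight side [0.5922 0.2057 0.    ]
con scene [0.4537 0.3308 0.    ]
con side [0.4596 0.3396 0.    ]
green scene [0.4363 0.0154 0.112 ]
green side [0.4333 0.0099 0.112 ]
```

jog_arm(deltas=[[[1, 2.1, -4.8, 0, -0.12], [1, 2.1, -4.8, 0, -0.12], [1, 2.1, -4.8, 0, -0.12], [1, 2.1, -4.8, 0, -0.12], [1, 2.1, -4.8, 0, -0.12], [1, 2.1, -4.8, 0, -0.12], [1, 2.1, -4.8, 0, -0.12], [1, 2.1, -4.8, 0, -0.12]]])

```text
time_s: 1.2
tcp_pos: [0.4533, 0.2263, 0.2457]
eef_rot: [-180.0, 0.0, -80.2]
contact_force: [0.3, 0.2, -0.5]
gripper_width: 0.0878
gripper_force: 0.0
```

jog_arm(deltas=[[[1, 0, -5, 0, -0.12], [1, 0, -5, 0, -0.12], [1, 0, -5, 0, -0.12], [1, 0, -5, 0, -0.12], [1, 0, -5, 0, -0.12], [1, 0, -5, 0, -0.12], [1, 0, -5, 0, -0.12], [1, 0, -5, 0, -0.12]]])

```text
time_s: 2.2
tcp_pos: [0.4527, -0.1737, 0.2458]
eef_rot: [-180.0, 0.0, -135.2]
contact_force: [1.0, 0.4, 1.1]
gripper_width: 0.0875
gripper_force: 0.0
```

jog_arm(deltas=[[[1, 0.1, -5, 0, -0.02], [1, 0.1, -5, 0, 0], [1, 0.1, -5, 0, 0], [1, 0.3, -5.3, 0, 0], [1, 0, 0, 0, 0], [1, 0, 0, 0, 0]]])

```text
time_s: 2.95
tcp_pos: [0.4585, -0.3751, 0.245]
eef_rot: [179.9, -0.0, -136.2]
contact_force: [-0.3, 0.7, -0.1]
gripper_width: 0.0877
gripper_force: 0.0
```

```bash
python3 - <<'E'
from h import *
np.set_printoptions(precision=4,suppress=True)
s=r.get_state();print(s["joints"],s["tcp_pos"],s["eef_rot"],s["contact_force"])
ci=r.camera_info("wrist"); im=r.capture("wrist"); cv2.imwrite("pics/w1.png",im); np.save("w1.npy",im)
hsv=cv2.cvtColor(im,cv2.COLOR_BGR2HSV); m=cv2.inRange(hsv,(5,150,90),(16,255,255)); k,l,st,ce=cv2.connectedComponentsWithStats(m)
i=1+np.argmax(st[1:,4]); ys,xs=np.nonzero(l==i); print(st[i])
W=np.array([onz("wrist",x,y,.015,ci)[:2] for x,y in zip(xs,ys)]); cen=W.mean(0)
ev,E=np.linalg.eigh(np.cov((W-cen).T)); d=E[:,1]*np.sign(E[0,1]); t=(W-cen)@d
print(cen,np.degrees(np.arctan2(d[1],d[0])),t.min(),t.max(),np.sqrt(ev)); print(proj("wrist",(.554,-.289,.012),ci))
E
```

```text
[-20.4039  12.8868 -10.1121  -0.016  -67.0598 -25.7692] [ 0.4585 -0.3751  0.245 ] [ 179.9407   -0.0123 -136.1793] [-0.3182  0.6746 -0.1485]
[242  97  25  87 902]
[ 0.4377 -0.3878] 41.272836079121085 -0.047588456157058395 0.04617074663729135 [0.0075 0.0284]
(np.float64(248.91575176132292), np.float64(267.3817360632612))
```

View pics/w1.png

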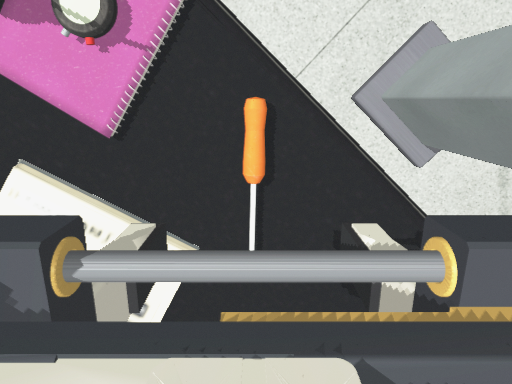

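The wrist picture shows the screwdriver handle centred at (255,140) and the shaft running down to (251,248). Solved for, that puts the grip point at about (0.457, −0.371) with the axis at about 42°, and the handle measures 94 mm against 95 given. The scene camera agrees to about 5 mm.

jog_arm(deltas=[[[0.2, -0.1, 0.4, -5, -0.03], [0.2, 0, 0, -5, 0], [0.2, 0, 0, -5, 0], [0.2, 0, 0, -4, 0], [0.2, 0, 0, -2, 0], [0.2, 0, 0, -1.3, 0], [0.2, 0, 0, 0, 0]]], force=40)

```text
time_s: 3.88
tcp_pos: [0.458, -0.3704, 0.0224]
eef_rot: [180.0, -0.0, -137.8]
contact_force: [-0.0, 0.7, 0.5]
gripper_width: 0.0529
gripper_force: 0.0
```

jog_arm(deltas=[[[-1, 0, 0, 0, 0], [-1, 0, 0, 0, 0], [-1, 0, 0, 0, 0], [-1, 0, 0, 0, 0], [-1, 0, 0, 0, 0], [-1, 0, 0, 0, 0]]], force=40)

```text
time_s: 4.62
tcp_pos: [0.4583, -0.3713, 0.0231]
eef_rot: [-180.0, 0.0, -137.8]
contact_force: [-0.6, -0.1, 4.7]
gripper_width: 0.0239
gripper_force: 40.0
```

jog_arm(deltas=[[[-1, 0, 0, 3, 0], [-1, -0.5, 2, 3, -0.06], [-1, -1, 4, 3, -0.12], [-1, -1, 4, 1, -0.12], [-1, -1, 4, 0, -0.12], [-1, -1, 4, 0, -0.1], [-1, -0.8, 4, 0, -0.03], [-1, -0.7, 2.3, 0, 0]]])

```text
time_s: 5.62
tcp_pos: [0.3972, -0.1268, 0.1224]
eef_rot: [180.0, -0.0, -169.3]
contact_force: [0.2, -0.1, -1.1]
gripper_width: 0.0242
gripper_force: 40.0
```

jog_arm(deltas=[[[-1, 0, 0, 0, 0], [-1, 0, 0, 0, 0]]])

```text
time_s: 5.88
tcp_pos: [0.3981, -0.1282, 0.1226]
eef_rot: [-180.0, 0.0, -169.3]
contact_force: [-0.3, -0.5, -0.9]
gripper_width: 0.0238
gripper_force: 40.0
```

```bash
python3 - <<'E'
from h import *
np.set_printoptions(precision=4,suppress=True)
s=r.get_state();print(s["tcp_pos"],s["eef_rot"],s["contact_force"])
a=r.capture("scene");b=r.capture("side");w=r.capture("wrist")
p=s["tcp_pos"];yw=np.radians(s["eef_rot"][2]+180);d=np.array([np.cos(yw),np.sin(yw),0]);T=p+.128*d-[0,0,.0105]
us,vs=map(int,proj("scene",T));ud,vd=map(int,proj("side",T));print(T,proj("scene",T),proj("side",T))
def crop(im,u,v): return cv2.resize(im[v-38:v+38,u-50:u+50],(400,304),interpolation=cv2.INTER_CUBIC)
np.save("a2.npy",a);np.save("b2.npy",b)
cv2.imwrite("pics/t1.png",np.vstack([np.hstack([crop(a,us,vs),crop(b,ud,vd)])]+[np.hstack([cv2.resize(w,(400,296)),np.zeros((296,400,3),np.uint8)])]))
E
```

```text
[ 0.3981 -0.1282  0.1226] [-179.9982    0.0028 -169.3212] [-0.2825 -0.5419 -0.852 ]
[ 0.5238 -0.1045  0.1121] (np.float64(270.7695196103173), np.float64(212.79512847771844)) (np.float64(268.766932438722), np.float64(195.900483252429))
```

View pics/t1.png

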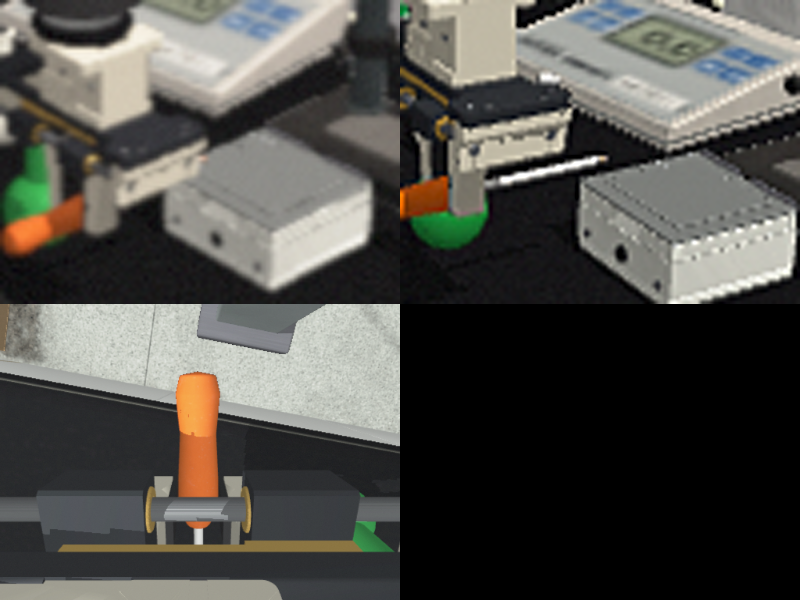

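The scene and side crops show the blade tip about 1 px right of and below its prediction, at (205,157) in both crops. That means it sits about 3 mm forward and low, in line with the slot. I'll lower it and insert.

jog_arm(deltas=[[[-1, 0, 0, -3, 0], [-1, 0, 0, -2.7, 0], [-1, 0, 0, 0, 0], [-1, 1, 0.2, 0, 0], [-1, 0.7, 0.14, 0, 0], [-1, 0.5, 0.1, 0, 0], [-1, 0.4, 0.06, 0, 0], [-1, 0, 0, 0, 0]]])

```text
time_s: 7.02
tcp_pos: [0.4242, -0.123, 0.0657]
eef_rot: [-180.0, 0.0, -169.3]
contact_force: [0.2, -0.1, -1.4]
gripper_width: 0.0242
gripper_force: 40.0
```

```bash
python3 - <<'E'
from h import *
np.set_printoptions(precision=4,suppress=True)
s=r.get_state();print(s["tcp_pos"],s["eef_rot"],s["contact_force"])
a=r.capture("scene");b=r.capture("side")
p=s["tcp_pos"];yw=np.radians(s["eef_rot"][2]+180);d=np.array([np.cos(yw),np.sin(yw),0]);T=p+.128*d-[0,0,.0105]
us,vs=map(int,proj("scene",T));ud,vd=map(int,proj("side",T));print(T,us,vs,ud,vd)
def crop(im,u,v): return cv2.resize(im[v-37:v+38,u-25:u+25],(400,600),interpolation=cv2.INTER_CUBIC)
cv2.imwrite("pics/t2.png",np.hstack([crop(a,us,vs),crop(b,ud,vd)]))
E
```

```text
[ 0.4242 -0.123   0.0657] [-179.997     0.0115 -169.3434] [ 0.2189 -0.1197 -1.3588]
[ 0.55   -0.0994  0.0552] 276 225 275 211
```

View pics/t2.png

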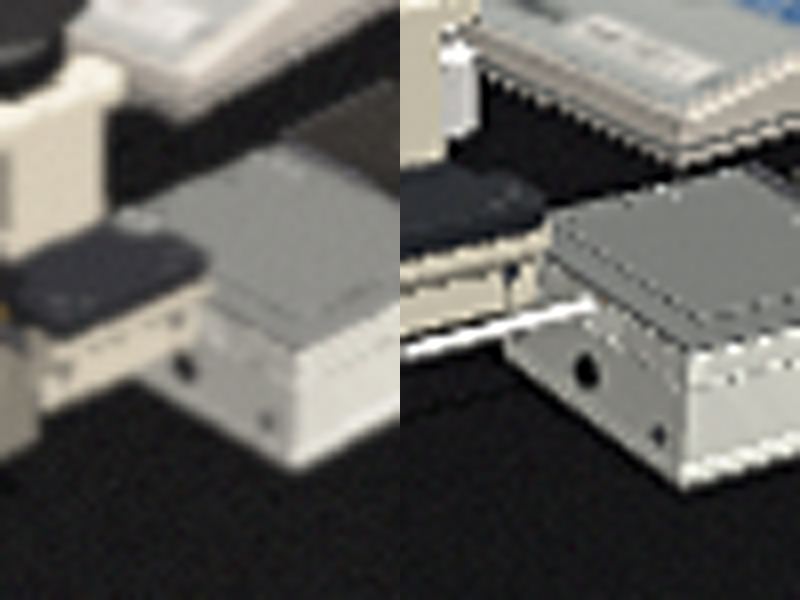

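The side crop shows the blade entering the slot under the cover's edge at (600,300), perhaps a few mm low, and there is no contact force. I'll raise it slightly and push in to about 22 mm.

jog_arm(deltas=[[[-1, 0, 0, 0.15, 0], [-1, 0.5, 0.1, 0, 0], [-1, 0.5, 0.1, 0, 0], [-1, 0.4, 0.07, 0, 0], [-1, 0, 0, 0, 0]]])

```text
time_s: 7.75
tcp_pos: [0.4383, -0.1203, 0.0669]
eef_rot: [-180.0, -0.0, -169.3]
contact_force: [-0.4, 0.6, -0.9]
gripper_width: 0.0239
gripper_force: 40.0
```

jog_arm(deltas=[[[-1, 0, 0, 1, 0], [-1, 0.1, 0.02, 1.2, 0], [-1, 0.3, 0.06, 1.4, 0], [-1, 0.5, 0.09, 1.4, 0], [-1, 0.8, 0.15, 1.3, 0], [-1, 1.0, 0.18, 1.2, 0], [-1, 0, 0, 0, 0]]])

```text
time_s: 8.62
tcp_pos: [0.4665, -0.1152, 0.1431]
eef_rot: [-180.0, 0.1, -169.3]
contact_force: [-0.0, -0.4, -1.3]
gripper_width: 0.0238
gripper_force: 40.0
```

```bash
python3 - <<'E'
from h import *
s=r.get_state();print(s["tcp_pos"],s["contact_force"])
a=r.capture("scene");b=r.capture("side")
cv2.imwrite("pics/t3.png",np.hstack([cv2.resize(a[160:280,200:320],(400,400),interpolation=cv2.INTER_CUBIC),cv2.resize(b[130:250,210:330],(400,400),interpolation=cv2.INTER_CUBIC)]))
E
```

```text
[ 0.46647175 -0.11520708  0.14310288] [-0.02522142 -0.36992203 -1.33026358]
```

View pics/t3.png

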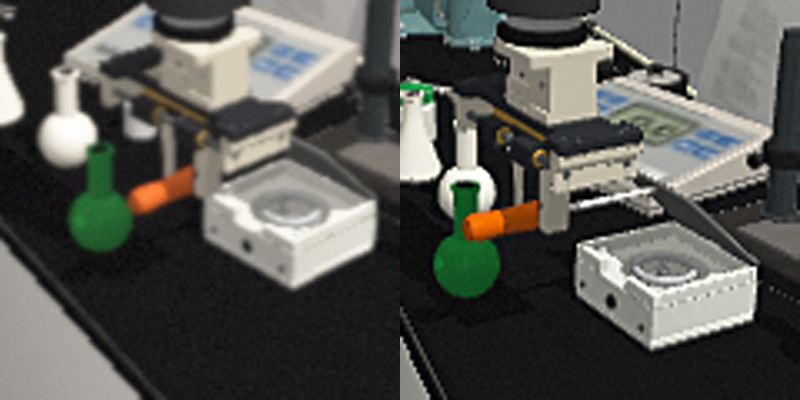

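The cover is raised at about 45°, resting on the blade at side crop (650,190), and the ring is visible. I'll carry it over along the arc.

jog_arm(deltas=[[[-1, 1.0, 0.19, 0.8, 0], [-1, 1.0, 0.19, 0.7, 0], [-1, 1.0, 0.19, 0.5, 0], [-1, 1.3, 0.25, 0.4, 0], [-1, 1.3, 0.25, 0.2, 0], [-1, 1.3, 0.25, 0.1, 0], [-1, 1.5, 0.28, 0, 0], [-1, 1.5, 0.28, 0, 0]]])

```text
time_s: 9.72
tcp_pos: [0.5649, -0.0964, 0.1688]
eef_rot: [180.0, -0.0, -169.4]
contact_force: [-0.1, 0.2, -0.4]
gripper_width: 0.0239
gripper_force: 40.0
```

```bash
python3 - <<'E'
from h import *
s=r.get_state();print(s["tcp_pos"],s["contact_force"])
a=r.capture("scene");b=r.capture("side")
cv2.imwrite("pics/t4.png",np.hstack([cv2.resize(a[140:280,200:340],(400,400),interpolation=cv2.INTER_CUBIC),cv2.resize(b[110:250,210:350],(400,400),interpolation=cv2.INTER_CUBIC)]))
E
```

```text
[ 0.56493316 -0.09640947  0.16882375] [-0.11651302  0.20190839 -0.41790419]
```

View pics/t4.png

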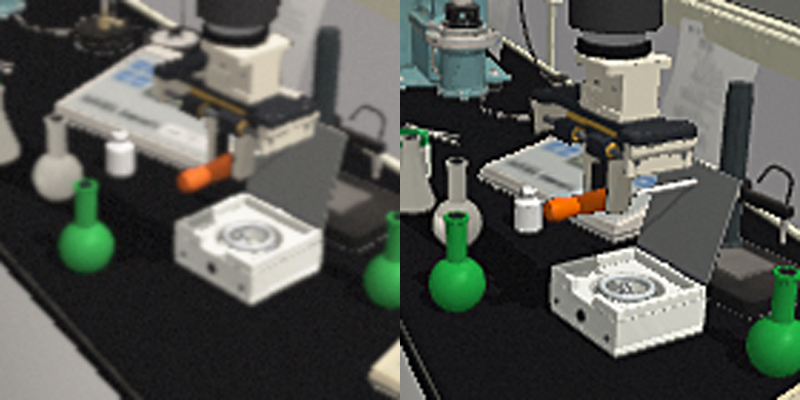

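The cover stands open past vertical, with the blade clear in front of it, and the ring is exposed at side crop (635,288). Now I'll retract and lay the screwdriver back where it was.

jog_arm(deltas=[[[-1, -3, -0.55, 0, 0], [-1, -4, -0.75, 0, 0], [-1, -4.8, -0.9, 0, 0], [-1, 0, -4, 0, 0.08], [-1, 0, -5, 0, 0.12], [-1, 0, -5, 0, 0.12], [-1, 0.5, -5, 0, 0.12], [-1, 0.5, -4, 0, 0.11]]])

```text
time_s: 10.82
tcp_pos: [0.4557, -0.3505, 0.169]
eef_rot: [180.0, -0.0, -137.7]
contact_force: [0.9, 0.7, -1.5]
gripper_width: 0.0243
gripper_force: 40.0
```

jog_arm(deltas=[[[-1, 0.1, -2.2, -4, 0], [-1, 0, 0, -4, 0], [-1, 0, 0, -3, 0], [-1, 0, 0, -1.8, 0], [-1, 0, 0, -1, 0], [-1, 0, 0, -0.5, 0], [-1, 0, 0, 0, 0]]])

```text
time_s: 11.7
tcp_pos: [0.4571, -0.3707, 0.0263]
eef_rot: [-180.0, 0.0, -137.8]
contact_force: [-0.0, 0.3, -1.2]
gripper_width: 0.0238
gripper_force: 40.0
```

jog_arm(deltas=[[[-1, 0, 0, -0.2, 0], [-1, 0, 0, -0.1, 0], [-1, 0, 0, 0, 0]]])

```text
time_s: 12.08
tcp_pos: [0.457, -0.3706, 0.0233]
eef_rot: [-180.0, 0.0, -137.8]
contact_force: [-0.3, -0.4, -0.5]
gripper_width: 0.0242
gripper_force: 40.0
```

jog_arm(deltas=[[[-0.3, 0, 0, 0, 0], [-0.3, 0, 0, 0, 0], [0.2, 0, 0, 0, 0], [0.2, 0, 0, 0, 0], [0.2, 0, 0, 0, 0]]])

```text
time_s: 12.7
tcp_pos: [0.457, -0.3706, 0.0231]
eef_rot: [-180.0, 0.0, -137.8]
contact_force: [-0.1, 0.1, -1.3]
gripper_width: 0.0512
gripper_force: 0.0
```

jog_arm(deltas=[[[0.2, 0, 0, 2, 0], [0.2, 0, 0, 4, 0], [0.2, 0, 0, 5, 0], [1, 0, 3, 5, -0.05], [1, 0, 5, 5, -0.1], [1, 0, 5, 0, -0.1], [1, 0, 5, 0, -0.1], [1, 0, 5, 0, -0.1]]])

```text
time_s: 13.7
tcp_pos: [0.4567, -0.145, 0.2276]
eef_rot: [-180.0, 0.1, -163.8]
contact_force: [0.2, 0.9, -0.2]
gripper_width: 0.087
gripper_force: 0.0
```

jog_arm(deltas=[[[1, 0, 5, 0, -0.1], [1, 0, 5, 0, 0], [1, 0.3, 5, 0, 0], [1, 0.3, 5, 0, 0], [1, 0.3, 5, 0, 0], [1, 0, 4, 0, 0], [1, 0, 2, 0, 0], [1, 0, 0, 0, 0]]])

```text
time_s: 14.7
tcp_pos: [0.4658, 0.1644, 0.2271]
eef_rot: [-180.0, -0.0, -169.3]
contact_force: [0.2, 0.3, -0.9]
gripper_width: 0.0876
gripper_force: 0.0
```

```bash
python3 - <<'E'
from h import *
np.set_printoptions(precision=4,suppress=True)
s=r.get_state();print(s["joints"],s["tcp_pos"],s["eef_rot"])
ci=r.camera_info("wrist"); im=r.capture("wrist"); np.save("w2.npy",im)
print("expected lip/tcp px",proj("wrist",(.486,.192,.112),ci),proj("wrist",(.486,.192,.028),ci),proj("wrist",(.602,-.089,.046),ci))
C={n:r.camera_info(n) for n in("scene","side")}
a=r.capture("scene");b=r.capture("side");np.save("a3.npy",a);np.save("b3.npy",b)
L=cv2.resize(im,(800,600))
cv2.imwrite("pics/w2.png",L)
hsv=cv2.cvtColor(a,cv2.COLOR_BGR2HSV)
for n,im in(("scene",a),("side",b)):
    hsv=cv2.cvtColor(im,cv2.COLOR_BGR2HSV)
    m=cv2.inRange(hsv,(5,150,90),(16,255,255)); k,l,st,ce=cv2.connectedComponentsWithStats(m)
    i=1+np.argmax(st[1:,4]); print(n,"sd",onz(n,*ce[i],.014,C[n]),st[i])
E
```

```text
[  42.283     4.14    -23.1699   -0.0025  -62.714  -121.5409] [0.4658 0.1644 0.2271] [-179.9894   -0.0215 -169.259 ]
expected lip/tcp px (np.float64(281.7389172031928), np.float64(222.2880226090646)) (np.float64(275.20953972312475), np.float64(193.57277030170164)) (np.float64(-12.035504086759659), np.float64(255.56576909687107))
scene sd [ 0.4325 -0.3934  0.014 ] [290 284  15  25 221]
side sd [ 0.4341 -0.3941  0.014 ] [266 273  23  27 293]
```

View pics/w2.png

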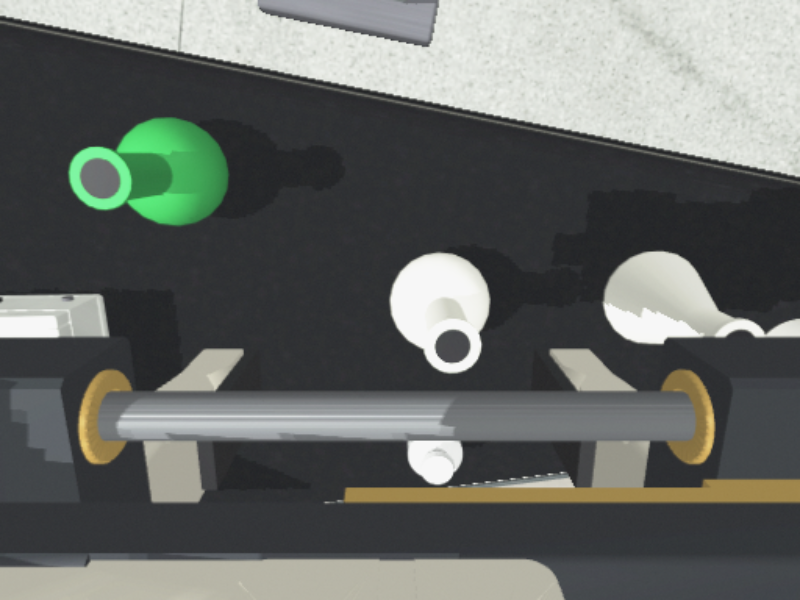

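The wrist picture shows the white round flask with its lip at (453,346) and ball at (440,301), the green look-alike at (175,172), and the conical flask at (660,298). The white round one is the target. I'm out of picture views, so from here I'll measure numerically.

```bash
python3 - <<'E'
from h import *
np.set_printoptions(precision=4,suppress=True)
S=1.5625; ci=r.camera_info("wrist")
print("lip",onz("wrist",453/S,346/S,.112,ci),"ball",onz("wrist",440/S,301/S,.028,ci),"conical ball",onz("wrist",655/S,300/S,.02,ci))
c=np.array([.602,-.089]);y=.187;R=np.array([[np.cos(y),-np.sin(y)],[np.sin(y),np.cos(y)]])
print("reader corner meas",onz("wrist",104/S,295/S,.060,ci),"exp",c+R@[-.06,.065])
im=np.load("w2.npy"); m=(im.min(2)>150).astype(np.uint8); m[222:]=0
k,l,st,ce=cv2.connectedComponentsWithStats(m)
for i in range(1,k):
    if st[i,4]>300: print(st[i],ce[i])
E
```

```text
lip [0.4842 0.1966 0.112 ] ball [0.4839 0.1967 0.028 ] conical ball [0.4584 0.3414 0.02  ]
reader corner meas [ 0.509  -0.0068  0.06  ] exp [ 0.531  -0.0363]
[    0     0   512   113 30583] [330.0287  38.0507]
[ 386  161  126   59 3787] [429.1584 193.7597]
[ 250  162   63   60 2948] [280.8986 191.2544]
[   0  188   70   28 1767] [ 32.9949 202.0832]
```

jog_arm(deltas=[[[1, 1.8, 3.2, 0, 0], [1, 0, 0, -4, 0], [1, 0, 0, -4, 0], [1, 0, 0, -3, 0], [1, 0, 0, -2, 0], [1, 0, 0, -1, 0], [1, 0, 0, 0, 0]]])

```text
time_s: 15.72
tcp_pos: [0.484, 0.1948, 0.0871]
eef_rot: [-180.0, -0.0, -169.4]
contact_force: [0.6, 0.4, -0.2]
gripper_width: 0.0879
gripper_force: 0.0
```

jog_arm(deltas=[[[-0.2, 0, 0, 0, 0], [-1, 0, 0, 0, 0], [-1, 0, 0, 0, 0], [-1, 0, 0, 0, 0], [-1, 0, 0, 0, 0], [-1, 0, 0, 0, 0]]], force=40)

```text
time_s: 16.48
tcp_pos: [0.4839, 0.1956, 0.0872]
eef_rot: [-180.0, -0.0, -169.3]
contact_force: [-0.6, 0.3, 0.1]
gripper_width: 0.0331
gripper_force: 0.0
```

```bash
python3 - <<'E'
from h import *
np.set_printoptions(precision=4,suppress=True)
S=1.5625
s=r.get_state();print(s["tcp_pos"],s["eef_rot"],s["contact_force"])
E
```

```text
[0.4839 0.1956 0.0872] [-179.9982   -0.0014 -169.35  ] [-0.583   0.3146  0.1197]
```

jog_arm(deltas=[[[-1, 0, 0, 0, 0], [-1, 0, 0, 0, 0], [-1, 0, 0, 0, 0], [-1, 0, 0, 0, 0]]])

```text
time_s: 16.98
tcp_pos: [0.484, 0.1956, 0.0873]
eef_rot: [180.0, 0.0, -169.4]
contact_force: [-0.1, 1.0, -0.1]
gripper_width: 0.0266
gripper_force: 40.0
```

jog_arm(deltas=[[[-1, 0, 0, 1, 0], [-1, 0, 0, 4, 0], [-1, 0, 0, 5, 0], [-1, 0, 0, 3, 0], [-1, 0, 0, 0, 0], [-1, 0, 0, 0, 0]]])

```text
time_s: 17.73
tcp_pos: [0.4834, 0.1953, 0.2169]
eef_rot: [180.0, -0.0, -169.4]
contact_force: [-0.8, 0.4, -2.0]
gripper_width: 0.0264
gripper_force: 40.0
```

```bash
python3 - <<'E'
from h import *
np.set_printoptions(precision=4,suppress=True)
s=r.get_state();print(s["tcp_pos"],s["eef_rot"],s["contact_force"],s["gripper_width"],s["gripper_force"])
t=s["tcp_pos"]
for n in("scene","side"):
    ci=r.camera_info(n); im=r.capture(n); hsv=cv2.cvtColor(im,cv2.COLOR_BGR2HSV)
    base=t-[0,0,.086]; P=proj(n,base+[0,0,.028],ci); print(n,"pred ball",P)
    u,v=map(int,P); g=cv2.cvtColor(im,cv2.COLOR_BGR2GRAY); sub=g[v-25:v+25,u-25:u+25]
    m=(sub>110).astype(np.uint8); k,l,st,ce=cv2.connectedComponentsWithStats(m); i=l[25,25]; print(i,st[i],ce[i]+[u-25,v-25])
    print("\n".join("".join(" .:-=+*#%@"[min(9,x//26)] for x in row) for row in sub))
E
```

```text
[0.4834 0.1953 0.2169] [ 179.9945   -0.0389 -169.3715] [-0.7637  0.3914 -2.0446] 0.026387974853557157 39.99988317489624
scene pred ball (np.float64(218.77618067150908), np.float64(169.68219713070908))
4 [ 17   0  33  50 881] [228.0443 167.7923]
-=====+++==-::. :-=-.....-=-::-=====+******+*++++=
----=++++=::--. .-=-.....---::=++*******+*****++*=
.:::::---:..:--..-==-....:::::=+****++***#####***=
 ......... ..:-:.-===-....::--=+++=***########***=
             .::.-==-:--::-====++++*#########*++=-
              ..:-==--==--=+===+***#######*++=-:::
.    ..      .  .:==-:=++==++==*######**==--::....
                .:-=-:-+++=+===*##**+==-:::.......
        . .  .   .-=-:-++==+===+*+=-::............
  .  .         ...-=-:-++==+=====-:...  ..........
  .           .  .-=-:-+++=+=====-:...... ........
                 .-=-:-++=======---...............
             .   .-=-:-++=======-:-:..............
   .      . .    .-==:-++=======-:....  ....... ..
        .        .:--:-+++=+====-:.... ..:...::. .
...           .  ..::.-+++======-:. .   .......  .
=---::...          ...-=++======-:  .  
[... 3664 characters left out ...]
+%##+            .           ##******
   =+++=++++++%##+                     ####*++=++*
   =++++++++++*##*                   ###****+=--==
   :+++++++++++###             .    +#********+==-
   :+++++++++++*##                 #+=++*+******++
   :+++++++++++*%#                 *+===+*********
   :++++++++++++%+                *-=++===++******
    -++++++++++++.                :#--=+++===+****
     =+++++++++++                  : ==-=+++===+**
     =+++++++++++:                   ..+---=++===+
     ++++++++++++=                     .*+---++++=
    =*++++++++++++.                     :..+---++-
    =+++++++++++++:                        :.+---:
   .+++++++++++++++                          . +-:
```

Both cameras show the ball exactly where a straight, upright grasp predicts. The scene-camera positions looked about 3 mm biased, so I'll measure the ring with the wrist camera next.

jog_arm(deltas=[[[-1, 0.5, -2, 0, 0], [-1, 1, -3, 0, 0], [-1, 1, -3, 0, 0], [-1, 1, -3, 0, 0], [-1, 1, -3, 0, 0], [-1, 1, -2.5, 0, 0], [-1, 0.5, -1, 0, 0], [-1, 0, 0, 0, 0]]])

```text
time_s: 18.82
tcp_pos: [0.5438, 0.0197, 0.2167]
eef_rot: [-180.0, -0.1, -169.4]
contact_force: [-0.2, 0.1, -1.6]
gripper_width: 0.0263
gripper_force: 40.0
```

```bash
python3 - <<'E'
from h import *
np.set_printoptions(precision=4,suppress=True)
s=r.get_state();print(s["tcp_pos"],s["eef_rot"],s["qd"])
ci=r.camera_info("wrist"); im=r.capture("wrist"); np.save("w3.npy",im); print(ci)
for q in [(.602,-.089,.046),(.632,-.089,.046),(.602,-.059,.046)]: print(proj("wrist",q,ci))
g=cv2.cvtColor(im,cv2.COLOR_BGR2GRAY)
c=cv2.HoughCircles(cv2.medianBlur(g,3),cv2.HOUGH_GRADIENT,1.5,5,param1=120,param2=40,minRadius=20,maxRadius=70); print(c[0][:8] if c is not None else None)
u,v=map(int,proj("wrist",(.602,-.089,.046),ci))
sub=g[max(0,v-70):v+70:2,max(0,u-70):u+70]; print(max(0,v-70),max(0,u-70)); print("\n".join("".join(" .:-=+*#%@"[min(9,x//26)] for x in row) for row in sub))
E
```

```text
[0.5438 0.0197 0.2167] [-179.9905   -0.0647 -169.4467] [ 1.5378 -0.7046 -0.2675 -0.2906  0.0085 -0.8316]
{'fx': 337.0601947726399, 'fy': 337.0601947726399, 'cx': 253.31640638481713, 'cy': 188.60756504081183, 'view': array([[-0.1828,  0.9831, -0.0006,  0.0794],
       [-0.9498, -0.1768, -0.2582,  0.5434],
       [-0.2539, -0.0466,  0.9661, -0.222 ],
       [ 0.    ,  0.    ,  0.    ,  1.    ]])}
(np.float64(131.24800914977726), np.float64(213.96394471830885))
(np.float64(128.4966291963319), np.float64(242.14924768382093))
(np.float64(162.1081570222623), np.float64(219.31051924843047))
[[254.25 216.75  52.55]
 [270.75  53.25  38.15]
 [249.75 221.25  59.15]
 [254.25 225.75  60.8 ]
 [261.75 212.25  44.3 ]
 [248.25 210.75  44.  ]
 [261.75 218.25  59.15]
 [257.25 209.25  45.95]]
143 61
............................................................................................................................................
..................................................................................::::::::----------------=======++====+=++=------**********
..............::::-=*+=+==-
[... 8860 characters left out ...]
-----------------------------------------------------------------------------------------------------------------:.:+**+==========-=====
---------------------------------------------------------------------------------------------------------------------:.:+**++==========-====
---------------------------------------------------------------------------------------------------------------------:.-+**+====------------
----------------------------------------------------------------------------------------------------------------------.:=**+====------------
----------------------------------------------------------------------------------------------------------------------.:=***+===------------
```

The printout shows the ring clearly, centred near px (134,212) against a predicted (131,214). I'll fit it against the 64 mm outer circle.

```bash
python3 - <<'E'
from h import *
from scipy.optimize import least_squares
np.set_printoptions(precision=4,suppress=True)
im=np.load("w3.npy"); g=cv2.cvtColor(im,cv2.COLOR_BGR2GRAY).astype(float); ci=r.camera_info("wrist")
L=[];Rr=[]
for v in range(191,213):
    row=np.diff(g[v]); a=93+8; j=a+np.argmax(row[a:a+22]); L.append((j+.5,v))
    b=61+92; k=b+np.argmax(row[b:b+17]); Rr.append((k+.5,v))
print(L[::3],Rr[::3])
W=lambda P:np.array([onz("wrist",u,v,.046,ci)[:2] for u,v in P])
for P in (L+Rr,L,Rr):
    w=W(P); f=least_squares(lambda p:np.hypot(*(w-p[:2]).T)-.032,[.602,-.088],loss="soft_l1",f_scale=.001); print("r fixed",f.x,np.std(f.fun))
w=W(L+Rr); f=least_squares(lambda p:np.hypot(*(w-p[:2]).T)-p[2],[.602,-.088,.032],loss="soft_l1",f_scale=.001);print("r free",f.x,np.std(f.fun))
print(r.get_state()["tcp_pos"])
E
```

```text
[(np.float64(106.5), 191), (np.float64(105.5), 194), (np.float64(104.5), 197), (np.float64(103.5), 200), (np.float64(111.5), 203), (np.float64(101.5), 206), (np.float64(110.5), 209), (np.float64(110.5), 212)] [(np.float64(157.5), 191), (np.float64(159.5), 194), (np.float64(162.5), 197), (np.float64(163.5), 200), (np.float64(165.5), 203), (np.float64(166.5), 206), (np.float64(166.5), 209), (np.float64(168.5), 212)]
r fixed [ 0.6008 -0.0847] 0.0033849305414258837
r fixed [ 0.5838 -0.0827] 0.0037293742087008606
r fixed [ 0.6003 -0.0852] 0.0003900895832718801
r free [ 0.5977 -0.085   0.0305] 0.003143967815944855
[0.5437 0.0203 0.2168]
```

Ring centre is (0.600, −0.0855), which agrees with the reader fit once corrected for the camera bias. Moving above it, then down.

jog_arm(deltas=[[[-1, 1.4, -2.6, 0, 0], [-1, 1.4, -2.7, 0, 0], [-1, 1.4, -2.7, 0, 0], [-1, 1.4, -2.5, 0, 0], [-1, 0, 0, -2, 0], [-1, 0, 0, -3, 0], [-1, 0, 0, -1.5, 0], [-1, 0, 0, 0, 0]]])

```text
time_s: 19.88
tcp_pos: [0.5994, -0.0839, 0.1514]
eef_rot: [180.0, -0.1, -169.3]
contact_force: [-0.1, 0.9, -1.0]
gripper_width: 0.0261
gripper_force: 40.0
```

jog_arm(deltas=[[[-1, 0, -0.15, -1, 0], [-1, 0, 0, -0.7, 0], [-1, 0, 0, -0.4, 0], [-1, 0, 0, 0, 0], [-1, 0, 0, 0, 0]]])

```text
time_s: 20.5
tcp_pos: [0.6001, -0.086, 0.1315]
eef_rot: [-180.0, 0.0, -169.4]
contact_force: [1.1, -0.4, -0.7]
gripper_width: 0.0267
gripper_force: 40.0
```

jog_arm(deltas=[[[-1, 0, 0, -0.15, 0], [-1, 0, 0, -0.15, 0], [-1, 0, 0, -0.1, 0], [-1, 0, 0, 0, 0], [-1, 0, 0, 0, 0]]])

```text
time_s: 21.12
tcp_pos: [0.6001, -0.086, 0.1275]
eef_rot: [-180.0, 0.0, -169.4]
contact_force: [-0.8, -2.2, 3.7]
gripper_width: 0.0265
gripper_force: 40.0
```

jog_arm(deltas=[[[-1, 0, -0.1, -0.2, 0], [-1, 0, 0, -0.2, 0], [-1, 0, 0, 0, 0], [-1, 0, 0, 0, 0]]])

```text
time_s: 21.62
tcp_pos: [0.6001, -0.087, 0.1234]
eef_rot: [-180.0, 0.0, -169.4]
contact_force: [0.4, -0.7, 4.5]
gripper_width: 0.0265
gripper_force: 40.0
```

```bash
python3 - <<'E'
from h import *
np.set_printoptions(precision=4,suppress=True)
for i in range(6):
    s=r.get_state();print(s["tcp_pos"],s["contact_force"],s["moment"]); r.capture("wrist")
E
```

```text
[ 0.6001 -0.087   0.1234] [ 0.391  -0.7368  4.5059] [-0.3406 -0.1737  0.0128]
[ 0.6001 -0.087   0.1234] [ 0.0529 -1.4277  4.8774] [-0.3641 -0.1259  0.0444]
[ 0.6001 -0.087   0.1234] [ 0.1953 -1.5693  6.4401] [-0.341  -0.1555  0.0203]
[ 0.6001 -0.087   0.1234] [-0.07   -1.0853  5.4454] [-0.3636 -0.0922  0.0017]
[ 0.6001 -0.087   0.1234] [-0.1322 -0.0152  5.7468] [-0.3431 -0.0766  0.031 ]
[ 0.6002 -0.087   0.1235] [-0.0513 -1.7253  5.2213] [-0.4044 -0.1307 -0.0692]
```

jog_arm(deltas=[[[-1, 0, -0.07, -0.2, 0], [-1, 0, 0, -0.2, 0], [-1, 0, 0, -0.2, 0], [-1, 0, 0, -0.07, 0], [-1, 0, 0, 0, 0], [-1, 0, 0, 0, 0], [-1, 0, 0, 0, 0]]])

```text
time_s: 22.8
tcp_pos: [0.6006, -0.0877, 0.1173]
eef_rot: [-180.0, 0.1, -169.3]
contact_force: [-1.1, -1.0, 9.6]
gripper_width: 0.0263
gripper_force: 40.0
```

```bash
python3 - <<'E'
from h import *
np.set_printoptions(precision=4,suppress=True)
F=[];t=r.get_state()["tcp_pos"]
for i in range(8):
    s=r.get_state();F.append(np.r_[s["contact_force"],s["moment"]]); r.capture("wrist")
print(s["tcp_pos"],np.mean(F,0),s["gripper_width"])
C={n:r.camera_info(n) for n in("scene","side")}
for n in C:
    im=r.capture(n); g=cv2.cvtColor(im,cv2.COLOR_BGR2GRAY); hsv=cv2.cvtColor(im,cv2.COLOR_BGR2HSV)
    m=cv2.inRange(hsv,(5,150,90),(16,255,255)); k,l,st,ce=cv2.connectedComponentsWithStats(m); i=1+np.argmax(st[1:,4]); print(n,"sd",onz(n,*ce[i],.014,C[n]))
    P=proj(n,t-[0,0,.086-.028],C[n]); u,v=map(int,P); print(P); sub=g[v-30:v+22,u-30:u+45]
    print("\n".join("".join(" .:-=+*#%@"[min(9,x//26)] for x in row) for row in sub))
E
```

```text
[ 0.6006 -0.0877  0.1174] [-0.6504 -1.1875  8.5769 -0.2439  0.043   0.0002] 0.02636913642851098
scene sd [ 0.4324 -0.3934  0.014 ]
(np.float64(286.73760009591433), np.float64(218.71567286007982))
###%%%%%%%%%%%*:.....:--:...::---:...:::::::::::::::::::::::::---===-...:--
#####%%%%%%%%%*-:....::---:::------:......:::::::::::::::::.::---==-:.....:
########%%%%%%%#*-:..:--------:::::-:....:::::::::::::::..::=++==---..   ..
*#########%%%%%%%%*-:------:::::::::.....::::-::::::::::::=+**+=-=-:.......
****#########%%%%%#****++==:...:::::......::::::::....:-=*###+====-....--:.
******##########%###%%#+++=-:....:::::......::::::.::-=+###*+===-=-. ..:---
+++******##########%%%#++++=:.....:-==:.........::--=*******+==-=-:.  ...:-
===++******#######%%%%*=+++-:.....:==-:..:--:.::-=+##****++*+=-==-.  . . .-
:-===+++******###%%%%#*+++=:::....:---::::==--=+####***#####+=-=--. .    .-
.:::-===++******###%##*+++=:=+:....:--:::-=++*###**####%###*+=-=-:...    .-
....::-====++*****##**++++-:++=-::.:-==---=++*#*##########*+=-==-.   . . .-
.  ...:::-===+++****++++++-:=***+=-==+=====++***####%###*++==----...
[... 6398 characters left out ...]
      . :      .
     .-*+++++=  -+++++=+++=+%%########@%+%%%#%#####%%%%%%%*          :     
   .   :*++++=  .+++++=++++=%%####%#*#%%#%##%#%%%###%%%%%%#          . :   
.       .=++++. .++++++++++=%%%%%+%##########%#%#####%%%%%=            .  =
         .-++*-:-+++++++++*=#**###%#######%#%###%%####%%%%=         . .   .
     .     :++++++++++++++++##############%##%###%######%@:  .   .         
            .=+*++++++++++=+%###############%#%#######@@@%         .       
     .       .:*++++++++++=+%#####################%@@@@@@#                .
        .      :++++++++++=+%##################@@@@%@@@=-:               .:
            .   .=+++++=:+++%###############@@@@%@@#---              .   .:
```

jog_arm(deltas=[[[-1, 0, 0, -0.07, 0], [-1, 0, 0, 0, 0], [-1, 0, 0, 0, 0], [-1, 0, 0, 0, 0], [-1, 0, 0, 0, 0]]])

```text
time_s: 23.92
tcp_pos: [0.6006, -0.0877, 0.1167]
eef_rot: [-180.0, 0.1, -169.3]
contact_force: [0.1, -1.0, 8.5]
gripper_width: 0.0262
gripper_force: 40.0
```

```bash
python3 - <<'E'
from h import *
s=r.get_state();print(s["tcp_pos"],s["contact_force"],s["gripper_force"]);print(r.close_job())
E
```

```text
[ 0.6006034  -0.0877338   0.11673792] [ 0.11737994 -1.01699011  8.53056609] 40.00089168548584
the job is handed in; nothing more can be done
None
```

I handed the job in at about 24 s of the 72 s allowed; the hand-in call gave no verdict. The cover is levered open, the screwdriver is back on the worktop, and the round flask is held in the ring, pressed down by my estimate about 12–13 mm of its 16 mm travel.

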